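# Sweep the griddle's drip channel with its scraper

### The job

Some toasted hazelnuts have rolled into the griddle's drip channel: take the ball-tipped scraper from its stand, set its tip in the channel's closed end at the front left and run it slowly (no faster than about 10 cm a second), without pressing hard, along the channel round the corner and under the warming rack to the spout, so that it pushes all three nuts into the drip tray. Use the scraper, not the fingers, to move the nuts, then hang it upright in its fork again by its orange collar. Leave the other things on and around the griddle where they stand.

Things in the scene. Friction and masses are not known exactly. Their poses are not given: they have to be found in the camera images.
- griddle: Fixed electric griddle, steel with a dark plate, 222 (x) x 292 (y) mm; origin 3 mm above the work surface below its middle, x away from its front (black knob there), y to its left, where a handle reaches to y=170. An L-shaped drip channel runs along its left side and back (see channel_0 to 5): 26 mm wide, floor at z=36 mm, wall and plate tops at z=49, outer walls 8 mm thick
- rack (a point): middle of the underside of the front wire of the warming rack above the channel's back leg, at griddle x=42, y=-30, z=140 mm. The rack is of 6 mm wires, x=42 to 130, y=-138 to 78, top at z=146; posts 10 mm thick at x=112, y=-125 and 65. It overhangs the channel's centre line by 33 mm to the front, so below it the scraper must lean 22 to 45 degrees, handle toward the griddle's front
- channel_0 (a point): point on the channel's floor, on its centre line: griddle x=-70, y=115 mm, in the closed end at the front left (end wall's face at x=-88); the sweep starts here (nearest nut centre is at least 30 mm farther on)
- channel_1 (a point): point on the channel's floor, on its centre line: x=-5, y=115, middle of the straight left leg (centre line y=115)
- channel_2 (a point): point on the channel's floor, on its centre line: middle of the rounded corner (centre line radius 50 mm, centre of curvature at griddle x=+25, y=+65)
- channel_3 (a point): point on the channel's floor, on its centre line: x=75, y=10, on the back leg (centre line x=75, runs toward -y), under the rack
- channel_4 (a point): point on the channel's floor, on its centre line: x=75, y=-80, farther along the back leg, under the rack
- channel_5 (a point): point on the channel's floor, on its centre line: x=75, y=-150, the open spout end, 8 mm before the lip's edge; a nut drops once its centre is past the edge
- tray (a point): middle of the floor of the drip tray, which is fixed to the griddle below the spout: aluminium, griddle x=30 to 120, y=-245 to -155 mm, walls 4 mm thick and 26 high, floor at z=4
- stand: Fixed tool stand, black base 100x80x12 mm, steel fork at its top; origin on the work surface below the fork's middle; the fork's slot is 24 mm wide (y) and open toward the stand's -x; prongs 15 mm wide and 8 mm thick reach from x=-27 to 31, closed by a bar at x=27; post at x=37, nothing above the fork
- fork (a point): middle of the fork's slot, level with the prongs' top, 158 mm above the work surface; the scraper's collar rests here
- scraper: Loose scraper, 80 g, 212 mm long: orange ball tip 18 mm across, steel shaft 9 mm thick, orange collar (44 mm across, 6 mm thick, underside 125 mm above the origin), above it a square wooden handle 20x20 mm from 131 to 201 mm. Origin at the ball's centre, z up along the shaft to the handle, x and y square to the handle's faces.
- collar (a point): centre of the underside of the scraper's collar, which rests on the fork (ball centre then 33 mm above the work surface)
- nut_1: hazelnut, brown ball 18 mm across with a small pale tip, origin at its centre; starts somewhere in the griddle's channel
- nut_2: hazelnut, brown ball 18 mm across with a small pale tip, origin at its centre; starts somewhere in the griddle's channel
- nut_3: hazelnut, brown ball 18 mm across with a small pale tip, origin at its centre; starts somewhere in the griddle's channel
- salt_shaker: bystander: glass shaker with grey cap, 44 mm across, 90 high, origin under its middle (as of all bystanders)
- spice_f: bystander: spice jar with red cap, 45 mm across, 109 high
- oil_bottle: bystander: square oil bottle with yellow cap, 61 mm, 268 high
- pepper_mill: bystander: brown wooden mill, 58 mm across, 190 high
- mug_b: bystander: white mug with leaf pattern, 92 mm with handle 127, 95 high
- tin_small: bystander: green tin, 57 mm across, 72 high
- honey_jar: bystander: honey jar with dark cap, 49 mm across, 75 high; stands on the griddle's plate
There are look-alikes about, which are no part of the job. What is shaped like the scraper but turquoise is not meant.

How it is judged:
By the outcome, as a careful person would: the job done as asked, in the order asked, and still so for the second after the job is handed in, with the robot touching nothing.
It also fails if it takes over 72 s, if anything falls off the work surface, if the arm or the gripper's body presses on something with over 40 N, if the wrist force passes 120 N, or if a joint passes its speed limit or range.

### The arm

A 6-joint arm with a two-finger parallel gripper is mounted at the origin on a cart in front of the work surface, level with it; the furniture and walls round the work are solid. World frame = base frame: x ahead of the robot, y to its left, z up, the work surface at z = 0. Lengths are in mm, angles in rad, forces in N, time in s.
With the tool pointing down it reaches from about 350 to 775 mm from the base axis. Payload 7.3 kg.
Tool frame: the origin (TCP) lies on the centre line of the jaws, within the pads' length; the fingertips stand 14 mm ahead of it and the grasp point (between the pads) lies 5 mm behind it; z points along the fingers, y is the line along which they close (so a half turn about z gives the same grasp; the last joint's range is limited). The gripper opens to 92 mm and grips with 3 to 60 N. Pads are 19 mm wide; open, the fingers measure 130 mm over their backs; the gripper's body (75 mm by 190 mm) begins 47 mm behind the grasp point.
Start: joints at [1.019, 0.342, 1.524, -0, 1.275, -0.146], TCP at [207.235, 482.39, 208.141] pointing down, gripper open.
Joint ranges: [-2.53, 2.53], [-0.77, 2.02], [0.04, 2.7], [-1, 4.14], [0.28, 2.66], [-3.11, 3.11]. Speed limits (rad/s): [2.57, 2.57, 3.14, 3.14, 3.14, 3.14].

### API

Orientations are given as [roll, pitch, yaw] about the fixed x, y, z axes, in that order (R = Rz(yaw) Ry(pitch) Rx(roll)).
In Python, from plant import get_obs, capture, bot, spot_in, trace, pinpoint gives the robot as it stands.
- The arm moves only by the tool play_rows, never from a script. Its argument "rows" is a list of rows, each a list of 2 entries, a list of its own where there are three numbers: the shift along the world's x, y, z in units of 3 cm (1.0 is 3 cm), then the turn, a rotation vector about the world's x, y, z in units of 8 degrees (1.0 is 8 degrees). A call has 1 to 12 rows; each row shifts and turns the commanded pose from where the row before left it; what a row does not reach is not made up. A row lasts 1/8 s, in which the tool goes at most 62.5 mm and 10.7 degrees, less where a joint would pass 70% of its speed; a pose out of reach is approached as far as the arm can. A call with a number of a shift or a turn outside -1 to 1 is refused whole. A call with a gripper value outside its range is refused whole. "hand" is the opening, from -1 (shut) to 1 (fully open), set as the call begins (left out, the last holds). The fingers move at their own pace and stop on an object; the grip force is fixed at half the most. Time passes only in rows, so rows that do not move let the fingers close. It gives the time, the measured TCP pose, the force, the opening and the grip force at its end, in the units of the state.
- get_obs(): the state, without advancing time (a new reading comes with each control period).
- capture(name): name is "side" or "top" or "wrist"; returns a dict with "frame" (384x512x3 uint8, red, green, blue), "fov_y" (degrees; the focal length in pixels is half the picture's height over the tangent of half this angle, whatever the lens; pixels are square), "cx", "cy" (the principal point, pixels), "dist" ([k1, k2, p1, p2, k3] as OpenCV has them; the pictures are not rectified), "rvec" (rotation vector, rad) and "tvec" (3), from world to camera coordinates, as OpenCV has them; the wrist camera has in their place "hand_eye" (4x4, takes a point from camera to tool coordinates, whose origin is the TCP and whose axes are the flange's). Camera axes: x right, y down, z forward; pixel columns grow to the right and rows downward; lengths in mm; the calibration is good to about 2 mm. A picture is of the moment at which its call begins: read the wrist's pose just before it. There is no depth.
- bot.close_job(): hands the job in; it is judged then, once.
Trained networks look in the newest picture that a camera, given by its name, has taken for a name from the list of things; names that differ only in an ending like _2 or _b are one class to them, and where a whole thing is asked for, a point or a joint stands for the part that bears it (a point fixed in the world has none). Each returns a list of dicts, best first, with "p" (0 to 1); they miss things now and then, are a little off and sometimes report something else, mostly with a low value. They report only what shows in the picture. A call takes as long as a camera call. They do not tell look-alikes from the thing itself.
- spot_in(query, camera): "at" ([row, column] in pixels, amid what is visible of it).
- trace(query, camera): "mask" (384x512 bool, what is visible of it) and "at" ([row, column] in pixels, amid what is visible of it).
- pinpoint(query, camera): "at" ([row, column] in pixels: a listed point, or the origin of a listed thing).
The state is a dict: "time": time; "joint_positions": joint angles; "dq": joint speeds; "tau": joint torques, N m; "tool_pos": TCP position; "tcp_rot": TCP orientation; "contact_force": force on the tool from outside, world axes, zero at the start; "moment": the same for the moment, N m; "grip_width": finger opening in mm; "finger_force": force on a finger pad.
Only numpy, scipy, OpenCV 4.12 (cv2) and the standard library are available. Lean on these libraries where they do the work, as an engineer would, in place of code of your own. Each camera call takes 0.05 s, during which the arm holds its last target. There are 200 camera calls.

## Working session

There is one attempt and no reset: what is moved stays moved. The work goes in short steps, Python scripts to look and compute and a tool call to move; the robot and the scene stay as the last step left them, time stands still between calls to the robot, and variables do not carry over. Pictures are saved under pics/ and viewed, at most 10 in all, crops included, and the job is handed in when it is done.

Besides the shell and the picture viewer there is one more tool, called after "Emit:" in YAML: its name, and indented under it one key for each argument. play_rows: Moves the arm, as the interface text tells. Shifts and turns lie within -1 to 1; 1 stands for 3 cm of shift or 8 degrees of turn. Its arguments: {"type":"object","properties":{"rows":{"type":"array"},"hand":{"type":"number"}},"required":["rows"]}

```bash
ls; mkdir -p pics
cat > h.py <<'E'
import numpy as np, cv2
from plant import get_obs, capture, bot, spot_in, trace, pinpoint
from scipy.spatial.transform import Rotation as R
def cam(c,obs=None):
    h,w=c["frame"].shape[:2]; f=h/2/np.tan(np.radians(c["fov_y"])/2)
    K=np.array([[f,0,c["cx"]],[0,f,c["cy"]],[0,0,1.]]); d=np.array(c["dist"],float)
    if "hand_eye" in c:
        T=np.eye(4);T[:3,:3]=R.from_euler('xyz',obs["tcp_rot"]).as_matrix();T[:3,3]=obs["tool_pos"]
        M=np.linalg.inv(T@np.array(c["hand_eye"])); r=cv2.Rodrigues(M[:3,:3])[0]; t=M[:3,3]
    else: r=np.array(c["rvec"],float).reshape(3,1); t=np.array(c["tvec"],float).ravel()
    return K,d,r,t
def ray(cm,at):
    K,d,r,t=cm; u=cv2.undistortPoints(np.array([[[at[1],at[0]]]],float),K,d)[0,0]
    Rm=cv2.Rodrigues(r)[0]; o=-Rm.T@t; v=Rm.T@np.array([u[0],u[1],1]); return o,v/np.linalg.norm(v)
def tri(rs):
    A=0;b=0
    for o,v in rs:
        P=np.eye(3)-np.outer(v,v);A=A+P;b=b+P@o
    x=np.linalg.solve(A,b); return x,[np.linalg.norm((np.eye(3)-np.outer(v,v))@(x-o)) for o,v in rs]
def atz(r,z): o,v=r; return o+v*(z-o[2])/v[2]
def proj(cm,p):
    K,d,r,t=cm; q=cv2.projectPoints(np.array(p,float).reshape(-1,1,3),r,t,K,d)[0].reshape(-1,2); return q[:,::-1]
E
python3 - <<'E'
from h import *
o=get_obs();print(o)
cs={}
for n in ("side","top"):
    c=capture(n);cs[n]=cam(c);cv2.imwrite(f"pics/{n}0.png",c["frame"][:,:,::-1])
    for q in ["griddle","rack","channel_0","channel_1","channel_2","channel_3","channel_4","channel_5","tray","stand","fork","scraper","collar","nut_1","salt_shaker","spice_f","oil_bottle","pepper_mill","mug_b","tin_small","honey_jar"]:
        print(n,q,[(np.round(x["at"]).tolist(),round(x["p"],2)) for x in pinpoint(q,n)][:5])
    print([np.round(a,1) if i!=1 else 0 for i,a in enumerate(cs[n])])
E
```

```text
pics
{'time': 0.0, 'joint_positions': array([ 1.01898477e+00,  3.42708296e-01,  1.52499391e+00,  1.36289517e-05,
        1.27542014e+00, -1.45993153e-01]), 'dq': array([ 9.05984554e-05,  8.45439102e-05,  1.08454635e-03, -9.17956307e-04,
       -1.91818267e-03, -1.47997682e-03]), 'tau': array([ 3.78257323e-05, -4.31245029e+01, -2.44221461e+01,  7.17735942e-02,
        5.60407480e-02, -1.08515278e-04]), 'tool_pos': array([206.99844851, 482.00023443, 207.46054903]), 'tcp_rot': array([-3.14008113e+00, -2.35425906e-04,  2.73577010e+00]), 'contact_force': array([0.08041316, 0.0434461 , 0.7010638 ]), 'moment': array([ 0.02935719,  0.01166035, -0.02212927]), 'finger_force': 0.0, 'grip_width': 91.62147384019086}
side griddle [([220.0, 213.0], 0.62)]
side rack [([174.0, 218.0], 0.88)]
side channel_0 [([200.0, 252.0], 0.75), ([199.0, 230.0], 0.68), ([202.0, 207.0], 0.66)]
side channel_1 [([200.0, 252.0], 0.75), ([199.0, 230.0], 0.68), ([202.0, 207.0], 0.66)]
side channel_2 [([200.0, 252.0], 0.75), ([199.0, 230.0], 0.68), ([202.0, 207.0], 0.66)]
side channel_3 [([200.0, 252.0], 0.75), ([199.0, 2
[... 2010 characters left out ...]
, 328.0], 0.6), ([212.0, 365.0], 0.55)]
top collar [([207.0, 377.0], 0.65), ([217.0, 342.0], 0.48), ([180.0, 185.0], 0.28)]
top nut_1 [([179.0, 188.0], 0.6), ([164.0, 189.0], 0.54)]
top salt_shaker [([230.0, 286.0], 0.63)]
top spice_f [([153.0, 142.0], 0.76), ([157.0, 195.0], 0.43), ([217.0, 339.0], 0.4)]
top oil_bottle [([192.0, 130.0], 0.66)]
top pepper_mill [([192.0, 390.0], 0.62)]
top mug_b [([232.0, 396.0], 0.97)]
top tin_small [([178.0, 344.0], 0.73)]
top honey_jar [([202.0, 244.0], 0.77), ([158.0, 145.0], 0.16)]
[array([[419.4,   0. , 253.5],
       [  0. , 419.4, 185.5],
       [  0. ,   0. ,   1. ]]), 0, array([[ 2.3],
       [-1.8],
       [ 0.2]]), array([ -48.2,  519.7, 1384.5])]
```

Run:
```python
import cv2,numpy as np
a=cv2.imread("pics/top0.png")[120:270,90:420];b=cv2.imread("pics/side0.png")[110:260,90:420]
cv2.imwrite("pics/both.png",cv2.resize(np.vstack([a,b]),(660,600),interpolation=cv2.INTER_CUBIC))
from h import *
cs={n:cam(capture(n)) for n in("side","top")}
for q,a,b in [("tray",(212,265),(174,281)),("fork",(188,338),(216,343)),("collar",(187,340),(217,342)),("turqcollar",(187,370),(207,377)),("stand",(230,336),(222,330)),("griddle",(220,213),(180,218)),("rack",(174,218),(166,231)),("honey",(217,234),(202,244)),("mug",(226,401),(232,396)),("mill",(204,382),(192,390)),("tin",(208,332),(178,344)),("oil",(234,109),(192,130)),("spice",(213,127),(153,142))]:
    x,e=tri([ray(cs["side"],a),ray(cs["top"],b)]);print(q,x.round(),np.round(e,1))
for n,p in (("salt",(230,286)),): print(n,atz(ray(cs["top"],p),0).round())
for p in ((161,221),(156,196),(176,185),(170,267),(163,248),(179,188),(164,189)): print(atz(ray(cs["top"],p),42).round())
```

```text
tray [595.  -8.  -5.] [6.5 6.5]
fork [ 465. -231.  149.] [2.1 2.1]
collar [ 460. -232.  154.] [2.2 2.2]
turqcollar [ 523. -342.  126.] [2.2 2.2]
stand [ 462. -226.   -1.] [6.8 6.8]
griddle [521. 187.   4.] [13.6 13.6]
rack [541. 151. 162.] [1.1 1.1]
honey [455.  93.  50.] [4.2 4.2]
mug [ 479. -451.    5.] [1.3 1.3]
mill [ 611. -409.   19.] [6.3 6.3]
tin [ 632. -241.   -8.] [1. 1.]
oil [406. 496.  10.] [3.2 3.2]
spice [555. 486.   9.] [6.1 6.1]
salt [400. -74.   0.]
[581. 202.  42.]
[579. 292.  42.]
[500. 311.  42.]
[586.  37.  42.]
[596. 107.  42.]
[492. 298.  42.]
[545. 309.  42.]
```

View pics/both.png

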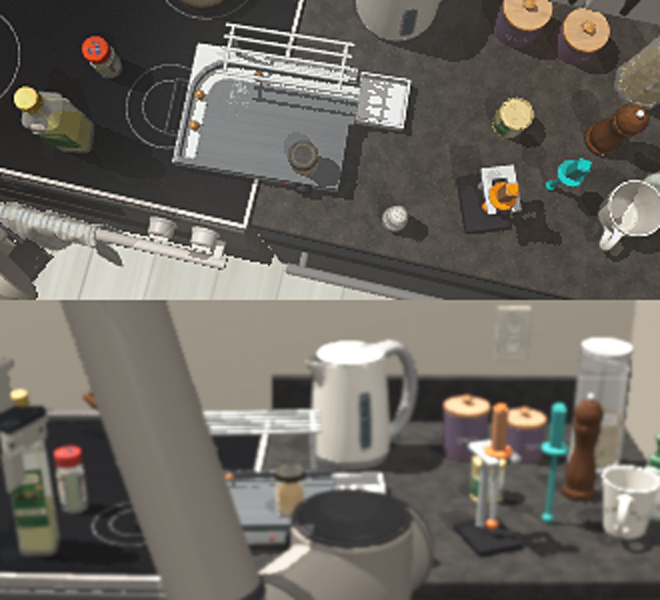

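Run:
```python
from h import *
o=get_obs();c=capture("wrist");print(np.round(c["hand_eye"],3),c["fov_y"],c["dist"])
# for candidate tcp: what griddle extents look like
for p,yaw in (((400,180,380),2.736),((400,180,380),np.pi),((400,180,380),0)):
    oo=dict(tool_pos=np.array(p),tcp_rot=np.array([np.pi,0,yaw]))
    print(p,yaw,proj(cam(c,oo),[(400,300,40),(600,330,40),(640,40,40),(430,50,40),(600,-10,10)]).round().tolist())
```

```text
[[-0.00000e+00 -9.63000e-01 -2.69000e-01  7.16970e+01]
 [ 1.00000e+00 -0.00000e+00  1.00000e-03 -3.92000e-01]
 [-1.00000e-03 -2.69000e-01  9.63000e-01 -1.76988e+02]
 [ 0.00000e+00  0.00000e+00  0.00000e+00  1.00000e+00]] 71.3283464504276 [-0.02991869  0.          0.          0.          0.        ]
(400, 180, 380) 2.736 [[129.0, 316.0], [215.0, 362.0], [279.0, 242.0], [193.0, 204.0], [265.0, 216.0]]
(400, 180, 380) 3.141592653589793 [[154.0, 320.0], [248.0, 328.0], [264.0, 193.0], [170.0, 191.0], [241.0, 173.0]]
(400, 180, 380) 0 [[154.0, 196.0], [41.0, 172.0], [15.0, 339.0], [139.0, 326.0], [45.0, 359.0]]
```

Emit:
play_rows:
  rows:
    - [[0,0,1],[0,0,0]]
    - [[0.5,-1,1],[0,0,0]]
    - [[0.5,-1,1],[0,0,0]]
    - [[1,-1,1],[0,0,0]]
    - [[1,-1,1],[0,0,0]]
    - [[1,-1,0.5],[0,0,0]]
    - [[1,-1,0],[0,0,0]]
    - [[1,-1,0],[0,0,0]]
    - [[0.5,-1,0],[0,0,0]]
    - [[0,-1,0],[0,0,0]]
    - [[0,0,0],[0,0,0]]
    - [[0,0,0],[0,0,0]]

```text
time: 3.85
tool_pos: [402.2, 212.9, 373.3]
tcp_rot: [3.141, 0.0, 2.736]
contact_force: [-0.1, 0.2, 0.2]
grip_width: 92.1
finger_force: 0.0
```

```bash
cat >> h.py <<'E'
import pickle
def shot(name,f):
    o=get_obs();c=capture(name);cm=cam(c,o);cv2.imwrite(f"pics/{f}.png",c["frame"][:,:,::-1]);pickle.dump(cm,open(f"{f}.pkl","wb"));return cm,c["frame"]
E
python3 - <<'E'
from h import *
cm,f=shot("wrist","w1")
cv2.imwrite("pics/w1b.png",cv2.resize(f[100:350,110:470,::-1],(792,550),interpolation=cv2.INTER_CUBIC))
for q,z in [("channel_0",39),("tray",7),("nut_1",48),("rack",143),("griddle",3),("honey_jar",52)]:
    for x in pinpoint(q,"wrist"): print(q,np.round(x["at"],1),round(x["p"],2),atz(ray(cm,x["at"]),z).round(1))
E
```

```text
channel_0 [150.5 304.8] 0.98 [430.4 299.1  39. ]
channel_0 [239.4 285.5] 0.93 [588.4 196.7  39. ]
channel_0 [213.3 322.1] 0.82 [563.9 286.7  39. ]
channel_0 [255.5 245.9] 0.66 [590.  105.3  39. ]
channel_0 [269.1 215.9] 0.62 [594.5  32.1  39. ]
channel_0 [204.8 136.8] 0.62 [398.5 -51.6  39. ]
channel_0 [184.8 318.3] 0.59 [504.3 299.9  39. ]
tray [270.6 205.7] 0.57 [605.   -4.4   7. ]
nut_1 [173.4 313.7] 0.45 [476.6 298.3  48. ]
nut_1 [200.8 324.9] 0.43 [537.3 299.8  48. ]
nut_1 [236.8 293.6] 0.41 [585.1 214.9  48. ]
rack [173.8 314. ] 0.72 [450.8 287.6 143. ]
rack [256.5 263.6] 0.61 [552.  159.7 143. ]
griddle [206.2 265.3] 0.83 [515.8 182.5   3. ]
honey_jar [203.7 211.4] 0.74 [453.2  92.6  52. ]
honey_jar [238.6 285.5] 0.34 [580.3 198.5  52. ]
```

View pics/w1b.png

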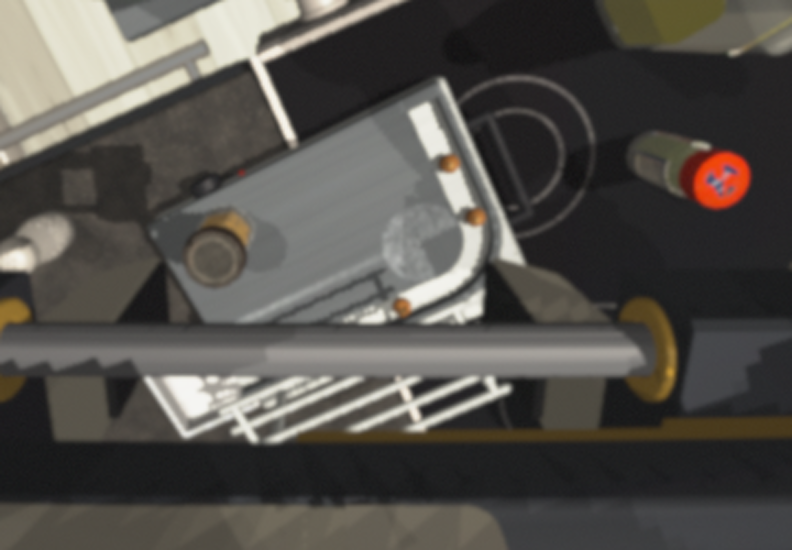

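```bash
cat > fit.py <<'E'
from h import *
from scipy.optimize import least_squares
G=dict(c0=(-70,115,36),c1=(-5,115,36),c2=(25+50*.7071,65+50*.7071,36),c3=(75,10,36),c4=(75,-80,36),c5=(75,-150,36),rack=(42,-30,140),tray=(75,-200,4),o=(0,0,0))
w=pickle.load(open("w1.pkl","rb"))
W=dict(c0=(150.5,304.8),c3=(239.4,285.5),c2=(213.3,322.1),c4=(255.5,245.9),c5=(269.1,215.9),c1=(184.8,318.3),tray=(270.6,205.7),rack=(256.5,263.6),o=(206.2,265.3))
T=dict(c3=(161,221),c2=(156,196),c1=(176,185),c5=(170,267),c4=(163,248),tray=(174,281),rack=(166,231),o=(180,218))
S=dict(tray=(212,265),rack=(174,218),c5=(200,252),c4=(199,230))
t=cam(capture("top"));s=cam(capture("side"))
def g2w(p,P): 
    c,d=np.cos(p[2]),np.sin(p[2]); P=np.array(P,float).reshape(-1,3); return np.c_[p[0]+c*P[:,0]-d*P[:,1],p[1]+d*P[:,0]+c*P[:,1],P[:,2]+3]
def res(p,sets):
    return np.concatenate([(proj(cm,g2w(p,[G[k] for k in D]))-np.array(list(D.values()))).ravel() for cm,D in sets])
if __name__=="__main__":
  for nm,sets in (("W",[(w,W)]),("T",[(t,T)]),("all",[(w,W),(t,T)]),("allS",[(w,W),(t,T),(s,S)])):
    r=least_squares(res,[515,185,.13],args=(sets,),loss="soft_l1",f_scale=1.5); print(nm,r.x.round(3),np.round(r.fun.reshape(-1,2),1).tolist())
  p=r.x
  ph=np.linspace(np.pi/2,0,8)
  def loop(off): # channel wall tops offset lines
    R_=50+off; return [(-88,115+off,49)]+[(25+R_*np.cos(a),65+R_*np.sin(a),49) for a in ph]+[(75+off,-158,49)]
  im=[]
  for f,cm,(r0,r1,c0,c1) in (("pics/w1.png",w,(120,300,190,370)),("pics/top0.png",t,(125,215,160,310))):
    k=4 if "w1" in f else 4
    a=cv2.imread(f)[r0:r1,c0:c1]; a=cv2.resize(a,None,fx=k,fy=k,interpolation=cv2.INTER_CUBIC)
    for L,col in ((loop(13),(0,255,0)),(loop(-13),(0,255,0)),([(-111,-146,49),(-111,146,49),(111,146,49),(111,-146,49)],(0,0,255)),([(42,-138,143),(42,78,143),(130,78,143),(130,-138,143),(42,-138,143)],(255,255,0)),([(30,-245,30),(120,-245,30),(120,-155,30),(30,-155,30)],(255,0,255))):
        q=(proj(cm,g2w(p,L))-[r0,c0]+.5)*k; cv2.polylines(a,[np.int32(q[:,::-1])],False,col,1)
    im.append(a)
  cv2.imwrite("pics/fit_w.png",im[0][:600]); cv2.imwrite("pics/fit_t.png",im[1])
E
python3 fit.py
```

```text
W [5.12464e+02 1.84234e+02 5.60000e-02] [[3.6, -0.9], [-0.9, 0.5], [1.2, 1.0], [0.2, 1.7], [-0.6, 3.0], [-1.3, -1.1], [-1.2, -3.9], [2.6, -0.7], [-1.7, 0.1]]
T [5.12716e+02 1.89200e+02 7.00000e-03] [[-1.3, 1.1], [2.2, 0.2], [-1.2, 2.6], [-0.8, -0.7], [2.0, -1.1], [0.5, -1.3], [-3.2, -1.6], [2.7, 2.6]]
all [5.12031e+02 1.84885e+02 4.50000e-02] [[3.6, 0.0], [-1.0, 0.3], [1.5, 1.2], [-0.3, 1.4], [-1.3, 2.4], [-1.0, -0.6], [-2.1, -4.6], [2.2, -0.8], [-1.9, 0.3], [-0.9, 1.4], [3.5, 0.5], [0.4, 3.5], [-2.0, 0.0], [1.5, -0.6], [-1.2, -0.6], [-3.1, -0.8], [3.2, 3.7]]
allS [5.12220e+02 1.85289e+02 4.80000e-02] [[3.5, 0.0], [-1.1, 0.6], [1.3, 1.4], [-0.2, 1.8], [-1.2, 2.9], [-1.2, -0.4], [-1.9, -4.1], [2.2, -0.5], [-1.9, 0.5], [-1.0, 1.2], [3.5, 0.3], [0.5, 3.4], [-2.2, -0.1], [1.3, -0.7], [-1.5, -0.7], [-3.2, -0.9], [3.1, 3.6], [-3.3, 2.6], [3.6, -1.0], [0.7, 1.2], [2.1, 3.0]]
```

View pics/fit_w.png

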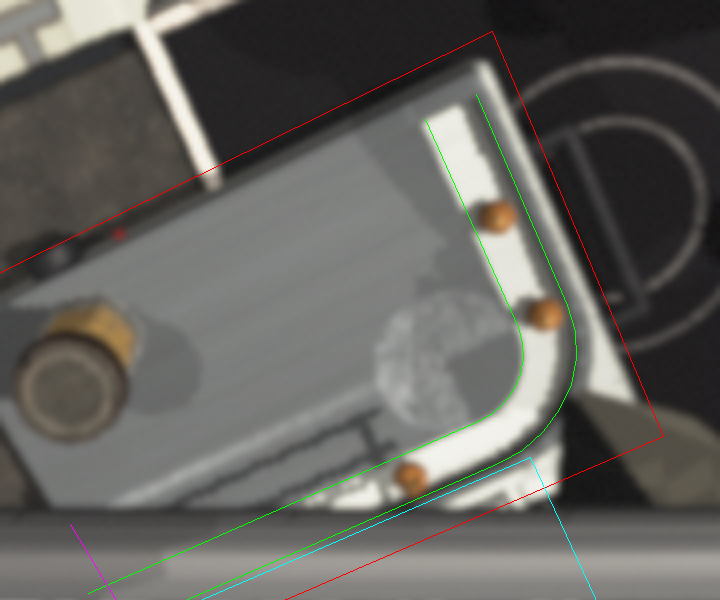

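```bash
cat > edge.py <<'E'
from fit import *
def curve(off,z,n=60):
    ph=np.linspace(np.pi/2,0,15);R_=50+off
    a=[(x,115+off,z) for x in np.linspace(-85,25,n)]+[(25+R_*np.cos(q),65+R_*np.sin(q),z) for q in ph]+[(75+off,y,z) for y in np.linspace(65,-150,n)]
    return a
def prep(f): 
    g=cv2.GaussianBlur(cv2.imread(f,0).astype(np.float32),(0,0),1.0); gx=cv2.Sobel(g,cv2.CV_32F,1,0)/8; gy=cv2.Sobel(g,cv2.CV_32F,0,1)/8; return gx,gy
w1=prep("pics/w1.png");t0=prep("pics/top0.png")
def score(p,which):
    s=0
    for (gx,gy),cm,mask in which:
        for off in (-13,13,21):
            q=proj(cm,g2w(p,curve(off,49))); tg=np.gradient(q,axis=0); n=np.c_[tg[:,1],-tg[:,0]]; n/=np.linalg.norm(n,axis=1)[:,None]
            m=q[:,1:].astype(np.float32);r=q[:,:1].astype(np.float32)
            Gx=cv2.remap(gx,m,r,1)[:,0];Gy=cv2.remap(gy,m,r,1)[:,0]
            v=np.abs(n[:,1]*Gx+n[:,0]*Gy); v=np.minimum(v,12); v=v[mask(q)]; s+=v.sum()/len(q)
    return s
mw=lambda q:q[:,0]<240
mt=lambda q:q[:,0]>0
if __name__=="__main__":
  from scipy.optimize import brute
  for nm,wh in (("W",[(w1,w,mw)]),("T",[(t0,t,mt)]),("WT",[(w1,w,mw),(t0,t,mt)])):
    x=brute(lambda p:-score(p,wh),(slice(503,523,1.5),slice(178,196,1.5),slice(0,.1,.008)),finish=None)
    from scipy.optimize import minimize
    r=minimize(lambda p:-score(p*np.array([1,1,.01]),wh),x/np.array([1,1,.01]),method="Nelder-Mead",options=dict(initial_simplex=None))
    print(nm,x.round(3),(r.x*[1,1,.01]).round(3),-r.fun)
  p=r.x*[1,1,.01]
  k=5;r0,r1,c0,c1=130,250,285,370
  ims=[]
  for f,cm,(r0,r1,c0,c1) in (("pics/w1.png",w,(130,245,270,350)),("pics/top0.png",t,(140,200,175,255))):
    a=cv2.resize(cv2.imread(f)[r0:r1,c0:c1],None,fx=5,fy=5,interpolation=cv2.INTER_CUBIC)
    for off,z,col in((-13,49,(0,255,0)),(13,49,(0,255,0)),(21,49,(0,0,255)),(0,36,(255,0,0))):
      q=(proj(cm,g2w(p,curve(off,z)))-[r0,c0]+.5)*5; cv2.polylines(a,[np.int32(q[:,::-1])],False,col,1)
    ims.append(cv2.copyMakeBorder(a,0,max(0,575-a.shape[0]),0,0,0))
  cv2.imwrite("pics/edge.png",np.hstack(ims)); print(np.hstack(ims).shape)
E
python3 edge.py
```

```text
W [5.105e+02 1.870e+02 6.400e-02] [5.09372e+02 1.87535e+02 6.70000e-02] 22.18485800381987
T [5.105e+02 1.885e+02 6.400e-02] [5.11470e+02 1.88711e+02 6.60000e-02] 34.786456914719004
WT [5.105e+02 1.870e+02 6.400e-02] [5.10326e+02 1.87421e+02 6.50000e-02] 56.62181542518085
(575, 800, 3)
```

View pics/edge.png

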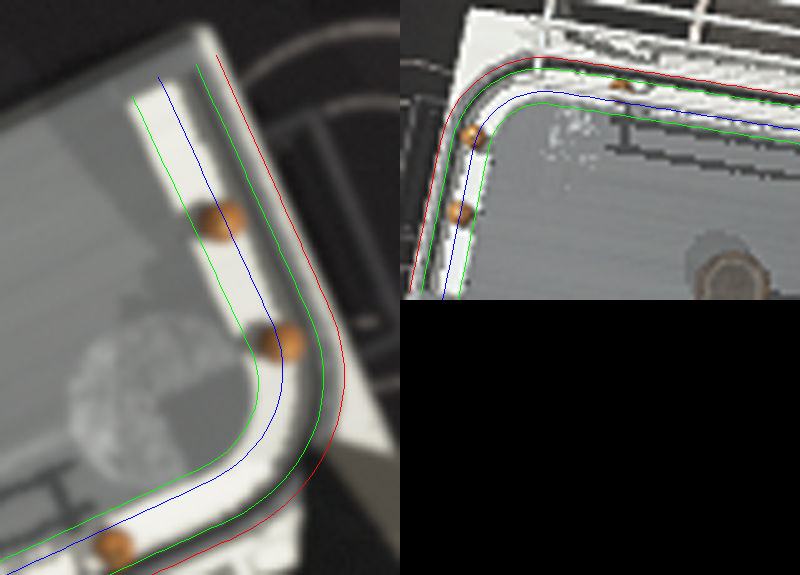

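Emit:
play_rows:
  rows:
    - [[0,-1,0],[0,0,0]]
    - [[0,-1,0],[0,0,0]]
    - [[0,-1,0],[0,0,0]]
    - [[0,-1,0],[0,0,0]]
    - [[0,-1,0],[0,0,0]]
    - [[0,-1,0],[0,0,0]]
    - [[0,-1,0],[0,0,0]]
    - [[0,-1,0],[0,0,0]]
    - [[0,-1,0],[0,0,0]]
    - [[0,-1,0],[0,0,0]]
    - [[0,-1,0],[0,0,0]]
    - [[0,0,0],[0,0,0]]

```text
time: 5.9
tool_pos: [402.2, -118.9, 372.8]
tcp_rot: [-3.142, -0.001, 2.733]
contact_force: [-0.1, 0.6, 0.1]
grip_width: 91.7
finger_force: 0.0
```

```bash
cat > st.py <<'E'
from h import *
import sys
f=sys.argv[1]; cm,fr=shot("wrist",f)
D={}
for q in ("fork","collar","stand","scraper"):
    D[q]=[(x["at"],x["p"]) for x in pinpoint(q,"wrist")]; print(q,[(np.round(a,1).tolist(),round(p,2)) for a,p in D[q]])
pickle.dump(D,open(f+"_d.pkl","wb"))
print(proj(cm,[(462,-231,158),(462,-231,240)]).round(),get_obs()["tool_pos"])
E
python3 st.py s1
```

```text
fork [([224.3, 208.9], 0.58)]
collar [([224.8, 207.5], 0.64), ([176.6, 450.0], 0.56)]
stand [([193.1, 221.7], 0.84)]
scraper [([196.1, 222.4], 0.87), ([239.5, 191.3], 0.85)]
[[228. 208.]
 [254. 196.]] [ 402.25350641 -116.76698742  373.29386201]
```

Emit:
play_rows:
  rows:
    - [[0,-1,0],[0,0,0]]
    - [[0,-1,0],[0,0,0]]
    - [[0,-1,0],[0,0,0]]
    - [[0,-1,0],[0,0,0]]
    - [[0,0,0],[0,0,0]]
    - [[0,0,0],[0,0,0]]

```text
time: 6.9
tool_pos: [402.4, -236.6, 373.2]
tcp_rot: [3.141, -0.0, 2.737]
contact_force: [0.3, 0.1, -0.2]
grip_width: 91.9
finger_force: 0.0
```

```bash
python3 st.py s2
python3 - <<'E'
from h import *
a=[cv2.imread(f"pics/{f}.png") for f in("s1","s2")]
cs=[pickle.load(open(f+".pkl","rb")) for f in("s1","s2")]
o=[]
for i,c in zip(a,cs):
    r,q=proj(c,[(462,-231,190)])[0].astype(int); r=min(max(r,60),324);q=min(max(q,66),446)
    print(r-60,q-66); o.append(cv2.resize(i[r-60:r+60,q-66:q+66],(396,360),interpolation=cv2.INTER_CUBIC))
cv2.imwrite("pics/st.png",np.hstack(o))
E
```

```text
fork [([193.5, 281.7], 0.8), ([200.8, 393.8], 0.48)]
collar [([247.4, 234.4], 0.71), ([196.3, 274.7], 0.63)]
stand [([221.0, 182.0], 0.7), ([172.1, 270.5], 0.64)]
scraper [([217.9, 237.3], 0.81), ([178.4, 273.4], 0.58), ([155.8, 497.3], 0.46)]
[[200. 276.]
 [220. 281.]] [ 402.36312686 -236.88035977  373.40492468]
176 137
146 211
```

View pics/st.png

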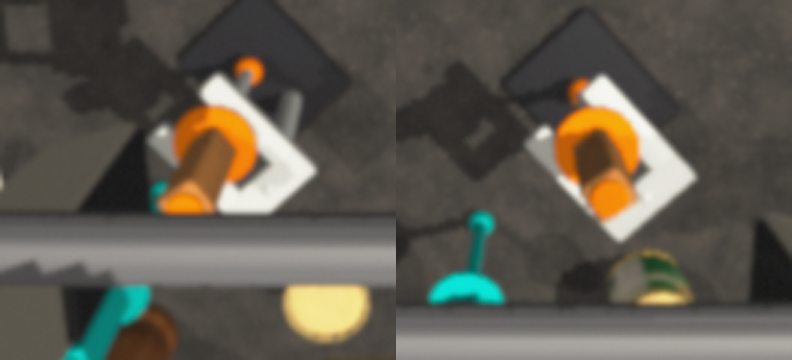

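```bash
cat > scr.py <<'E'
from h import *
from scipy.optimize import brute
F=["s1","s2"];cs=[pickle.load(open(f+".pkl","rb")) for f in F]; im=[cv2.imread(f"pics/{f}.png") for f in F]
D=[pickle.load(open(f+"_d.pkl","rb")) for f in F]
print("collar",tri([ray(cs[0],(224.8,207.5)),ray(cs[1],(196.3,274.7))]))
print("fork",tri([ray(cs[0],(224.3,208.9)),ray(cs[1],(193.5,281.7))]))
print("stand",tri([ray(cs[0],(193.1,221.7)),ray(cs[1],(172.1,270.5))]))
ms=[]
for i,c in zip(im,cs):
    h=cv2.cvtColor(i,cv2.COLOR_BGR2HSV); m=((h[...,0]<20)&(h[...,1]>110)&(h[...,2]>45)).astype(np.uint8)
    # restrict near
    r,q=proj(c,[(465,-231,190)])[0].astype(int); z=np.zeros_like(m); z[r-45:r+45,q-40:q+40]=1; m*=z; ms.append(m)
def render(c,x,y,yaw,z0=33,k=4):
    a=np.linspace(0,2*np.pi,32,endpoint=False); C,S=np.cos(yaw),np.sin(yaw)
    out=np.zeros((384*k,512*k),np.uint8)
    col=[(x+22*np.cos(t),y+22*np.sin(t),z0+z) for t in a for z in(125,131)]
    b=[(x+C*u-S*v,y+S*u+C*v,z0+z) for u in(-10,10) for v in(-10,10) for z in(131,201)]
    ball=[(x+9*np.cos(t)*np.cos(e),y+9*np.sin(t)*np.cos(e),z0+9*np.sin(e)) for t in a for e in np.linspace(-1.5,1.5,9)]
    for P in(col,b):
        q=(proj(c,P)[:,::-1]+.5)*k; cv2.fillConvexPoly(out,cv2.convexHull(np.float32(q)).astype(np.int32),1)
    return out
def cost(p):
    s=0
    for c,m in zip(cs,ms):
        r=cv2.resize(render(c,p[0],p[1],p[2],p[3] if len(p)>3 else 33).astype(np.float32),(512,384),interpolation=cv2.INTER_AREA)
        z=m.astype(np.float32); lim=np.ones_like(z)
        # ignore ball area and bar-occluded
        s+=np.abs(r-z)[vis[id(m)]].sum()
    return s
vis={}
for c,m in zip(cs,ms):
    v=np.ones_like(m,bool); b=proj(c,[(465,-231,33)])[0].astype(int); v[max(0,b[0]-9):b[0]+7,b[1]-9:b[1]+9]=False; v[247:]=False; vis[id(m)]=v
x=brute(cost,(slice(455,474,2),slice(-241,-222,2),slice(0,1.5,.1)),finish=None); print(x,cost(x))
from scipy.optimize import minimize
best=[]
for y in np.arange(0,1.57,.087):
    r=minimize(lambda p:cost([p[0],p[1],y,p[2]]),[x[0],x[1],33],method="Nelder-Mead",options=dict(maxiter=60)); best.append((round(r.fun,1),round(np.degrees(y)),r.x.round(1).tolist()))
print(*best,sep="\n")
E
python3 scr.py
python3 - <<'E'
import cv2,numpy as np
a=cv2.imread("pics/s2.png")[165:230,245:315];b=cv2.imread("pics/s1.png")[190:252,175:245]
cv2.imwrite("pics/z.png",np.hstack([cv2.resize(i,(395,395),interpolation=cv2.INTER_CUBIC) for i in(a,b)]))
E
```

```text
collar (array([ 458.61788772, -231.46875897,  150.54571635]), [np.float64(0.3939711512625167), np.float64(0.3939711512624658)])
fork (array([ 449.79779056, -218.93785605,  179.66040975]), [np.float64(0.37550546522979455), np.float64(0.37550546522983136)])
stand (array([ 455.66536722, -228.68673755,  -18.86430743]), [np.float64(0.08940408399343217), np.float64(0.08940408399331867)])
[ 455.  -227.     0.6] 237.8125
(np.float64(244.1), 0, [454.9, -226.0, 32.6])
(np.float64(242.4), 5, [455.7, -226.1, 31.4])
(np.float64(247.9), 10, [454.9, -226.3, 32.3])
(np.float64(227.3), 15, [455.0, -226.4, 28.0])
(np.float64(225.2), 20, [456.1, -226.8, 26.5])
(np.float64(219.1), 25, [455.9, -226.9, 26.7])
(np.float64(221.4), 30, [455.2, -226.7, 29.2])
(np.float64(219.2), 35, [455.2, -226.7, 29.6])
(np.float64(223.1), 40, [455.2, -226.7, 29.1])
(np.float64(222.8), 45, [455.0, -226.3, 31.1])
(np.float64(228.4), 50, [454.5, -226.0, 33.6])
(np.float64(231.3), 55, [454.7, -226.4, 33.2])
(np.float64(229.8), 60, [455.4, -226.4, 31.8])
(np.float64(233.5), 65, [455.0, -226.1, 31.3])
(np.float64(233.6), 70, [454.5, -226.1, 32.3])
(np.float64(236.7), 75, [455.8, -226.2, 32.4])
(np.float64(240.5), 80, [454.7, -225.8, 33.4])
(np.float64(239.5), 85, [455.3, -226.0, 31.5])
(np.float64(243.1), 90, [454.4, -225.8, 33.0])
```

View pics/z.png

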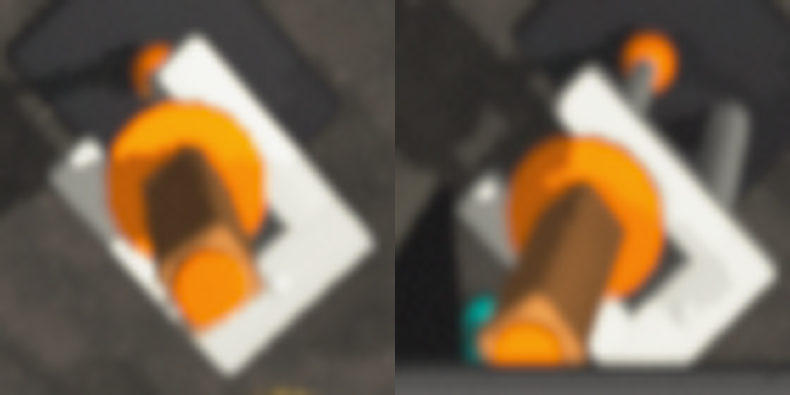

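Run:
```python
from h import *
c1,c2=[pickle.load(open(f+".pkl","rb")) for f in("s1","s2")]
def px2(u,v): return (165+v/6.077-.4,245+u/5.643-.4)
def px1(u,v): return (190+v/6.37-.4,175+(u-395)/5.643-.4)
f=[atz(ray(c2,px2(*p)),158) for p in((200,35),(370,240),(230,375),(50,178))]
f1=[atz(ray(c1,px1(*p)),158) for p in((595,65),(777,270),(455,205))]
print("fork2",np.round(f,1).tolist(),"\nfork1",np.round(f1,1).tolist())
for a,b in((f[0],f[1]),(f[3],f[2]),(f1[0],f1[1])): d=b-a;print(np.linalg.norm(d[:2]).round(1),np.degrees(np.arctan2(d[1],d[0])).round(1))
d=f[1]-f[2];print("bar",np.linalg.norm(d).round(1),np.degrees(np.arctan2(d[1],d[0])).round(1))
h=[atz(ray(c2,px2(*p)),234) for p in((165,275),(235,225),(265,295),(200,330))];print("handle",np.round(h,1).tolist(),np.mean(h,0).round(1))
for i in range(4): d=h[(i+1)%4]-h[i];print(np.linalg.norm(d).round(1),np.degrees(np.arctan2(d[1],d[0])).round(1))
# cap centre & collar & ball triangulation
for n,a,b in(("cap",(208,290),(525,348)),("collar",(187,178),(587,215)),("ball",(158,68),(650,65))):
    print(n,tri([ray(c2,px2(*a)),ray(c1,px1(*b))]), atz(ray(c2,px2(*a)),{"cap":235,"collar":164,"ball":33}[n]).round(1))
```

```text
fork2 [[421.7, -208.4, 158.0], [489.2, -185.4, 158.0], [508.5, -234.3, 158.0], [439.6, -259.4, 158.0]] 
fork1 [[421.2, -206.9, 158.0], [489.8, -183.5, 158.0], [438.2, -258.9, 158.0]]
71.4 18.8
73.4 20.0
72.5 18.8
bar 52.6 111.5
handle [[448.7, -234.4, 234.0], [444.8, -216.2, 234.0], [461.6, -215.6, 234.0], [463.1, -231.8, 234.0]] [ 454.6 -224.5  234. ]
18.7 102.2
16.8 1.9
16.3 -84.8
14.6 -169.7
cap (array([ 454.69270864, -226.9152844 ,  232.5470391 ]), [np.float64(1.3316400164861322), np.float64(1.331640016486189)]) [ 455.2 -226.8  235. ]
collar (array([ 453.93651927, -225.21496753,  160.59561275]), [np.float64(0.4901082487862781), np.float64(0.4901082487862226)]) [ 452.4 -225.1  164. ]
ball (array([ 454.81185103, -225.90484249,   32.29354985]), [np.float64(1.4082655196413292), np.float64(1.408265519641262)]) [ 453.2 -225.9   33. ]
```

```bash
cat > s3.py <<'E'
import io,contextlib
with contextlib.redirect_stdout(io.StringIO()):
    src=open("scr.py").read().split("x=brute")[0]; exec(src)
x,y=454.8,-226
for i,(c,m,im_) in enumerate(zip(cs,ms,im)):
    h=cv2.cvtColor(im_,cv2.COLOR_BGR2HSV)
    r,q=proj(c,[(x,y,185)])[0].astype(int); print(F[i],r,q,h[r,q],h[r-2:r+3,q-8:q+9].tolist()[2][::3])
    # handle colour model: warm hue incl. dark
    m=((h[...,0]<22)&(h[...,1]>90)&(h[...,2]>30)).astype(np.float32)
    res=[]
    for yaw in range(-10,80,5):
        best=9e9
        for dx in np.arange(-3,3.1,1):
            for dy in np.arange(-3,3.1,1):
                R_=cv2.resize(render(c,x+dx,y+dy,np.radians(yaw)).astype(np.float32),(512,384),interpolation=cv2.INTER_AREA)
                b=proj(c,[(x,y,33)])[0].astype(int); v=np.zeros((384,512),bool); r,q=proj(c,[(x,y,190)])[0].astype(int)
                v[r-35:min(r+35,246),q-25:q+25]=1; v[b[0]-8:b[0]+7,b[1]-8:b[1]+8]=0
                best=min(best,np.abs(R_-m)[v].sum())
        res.append((yaw,round(float(best),1)))
    print(res, m[v].sum())
E
python3 s3.py
```

```text
s1 230 205 [ 14 164 140] [[13, 131, 109], [14, 154, 91], [14, 162, 120], [14, 164, 143], [14, 165, 141], [14, 164, 135]]
[(-10, 93.4), (-5, 92.6), (0, 96.8), (5, 95.4), (10, 89.8), (15, 84.7), (20, 76.4), (25, 68.6), (30, 63.9), (35, 62.3), (40, 65.6), (45, 65.2), (50, 62.4), (55, 66.3), (60, 71.7), (65, 78.9), (70, 85.1), (75, 88.5)] 813.0
s2 199 278 [ 14 145  74] [[14, 226, 140], [14, 148, 76], [15, 146, 75], [14, 145, 74], [15, 159, 96], [14, 171, 146]]
[(-10, 97.1), (-5, 93.6), (0, 93.1), (5, 90.1), (10, 91.8), (15, 95.9), (20, 101.6), (25, 108.4), (30, 114.8), (35, 118.4), (40, 120.9), (45, 121.8), (50, 120.4), (55, 116.9), (60, 114.2), (65, 108.3), (70, 101.9), (75, 99.4)] 816.0
```

Emit:
play_rows:
  rows:
    - [[0.45,0.09,0],[0,0,0.96]]
    - [[0.45,0.09,-0.5],[0,0,0.96]]
    - [[0.45,0.09,-0.8],[0,0,0.96]]
    - [[0.4,0.09,-0.8],[0,0,0.96]]
    - [[0,0,-0.8],[0,0,0.96]]
    - [[0,0,0],[0,0,0]]
    - [[0,0,0],[0,0,0]]

```text
time: 8.02
tool_pos: [455.1, -226.9, 287.3]
tcp_rot: [-3.14, 0.001, -2.88]
contact_force: [0.2, -0.3, -0.2]
grip_width: 91.8
finger_force: 0.0
```

Run:
```python
from h import *
o=get_obs();print(o["tool_pos"],o["tcp_rot"],o["joint_positions"].round(3))
cm,f=shot("wrist","g1")
print(proj(cm,[(454.8,-226,234),(454.8,-226,160)]).round(1))
cv2.imwrite("pics/g1b.png",cv2.resize(f[120:300,166:346,::-1],(540,540),interpolation=cv2.INTER_CUBIC))
```

```text
[ 455.05873745 -226.92641746  287.28326439] [-3.14043653e+00  1.01732062e-03 -2.87961681e+00] [-0.613  0.26   1.422  0.     1.459 -2.446]
[[198.6 259.3]
 [179.7 259. ]]
```

View pics/g1b.png

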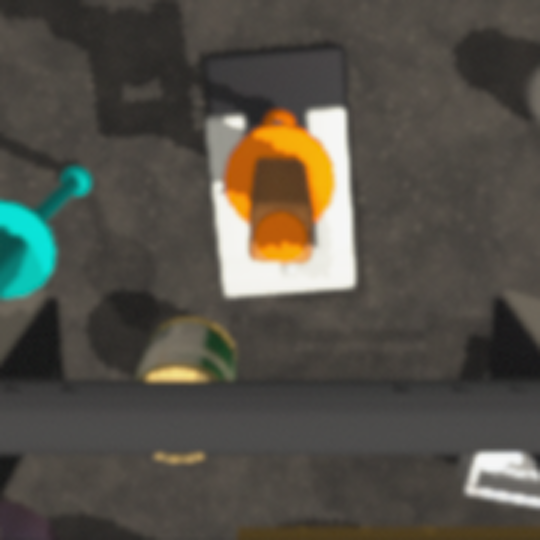

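Emit:
play_rows:
  rows:
    - [[0,0.03,-0.8],[0,0,0]]
    - [[0,0,-0.8],[0,0,0]]
    - [[0,0,-0.8],[0,0,0]]
    - [[0,0,-0.68],[0,0,0]]
    - [[0,0,0],[0,0,0]]
    - [[0,0,0],[0,0,0]]

```text
time: 8.82
tool_pos: [455.4, -226.4, 195.2]
tcp_rot: [-3.14, 0.002, -2.878]
contact_force: [-0.5, -0.1, 0.4]
grip_width: 91.7
finger_force: 0.0
```

Emit:
play_rows:
  hand: -1
  rows:
    - [[0,0,0],[0,0,0]]
    - [[0,0,0],[0,0,0]]
    - [[0,0,0],[0,0,0]]
    - [[0,0,0],[0,0,0]]
    - [[0,0,0],[0,0,0]]
    - [[0,0,0],[0,0,0]]

```text
time: 9.57
tool_pos: [454.7, -225.9, 193.7]
tcp_rot: [3.141, -0.0, -2.877]
contact_force: [0.2, 0.4, -0.2]
grip_width: 36.2
finger_force: 0.0
```

Emit:
play_rows:
  rows:
    - [[0,0,0],[0,0,0]]
    - [[0,0,0],[0,0,0]]
    - [[0,0,0],[0,0,0]]
    - [[0,0,0],[0,0,0]]

```text
time: 10.07
tool_pos: [454.7, -225.9, 193.7]
tcp_rot: [3.141, -0.0, -2.877]
contact_force: [-0.1, -0.2, -0.4]
grip_width: 19.5
finger_force: 29.8
```

Emit:
play_rows:
  rows:
    - [[0,0,0.15],[0,0,0]]
    - [[0,0,0.15],[0,0,0]]
    - [[-0.3,-0.1,0],[0,0,0]]
    - [[-0.6,-0.21,0],[0,0,0]]
    - [[-0.6,-0.21,0],[0,0,0]]
    - [[-0.5,-0.17,0.1],[0,0,0]]
    - [[0,0,0.8],[0,0,-0.7]]
    - [[0,0,1],[0,0,-0.71]]
    - [[0,0.5,1],[0,0,0]]
    - [[0.2,1,1],[0,0,0]]
    - [[0.3,1,0.5],[0,0,0]]
    - [[0.3,1,0],[0,0,0]]

```text
time: 11.58
tool_pos: [418.7, -141.5, 336.4]
tcp_rot: [-3.14, 0.003, -3.075]
contact_force: [0.4, -0.3, -1.4]
grip_width: 19.9
finger_force: 29.8
```

```bash
cat > plan.py <<'E'
from h import *
P=np.array([510.3,187.4,.0655]); H=161.5
c,s=np.cos(P[2]),np.sin(P[2]); RG=np.array([[c,-s,0],[s,c,0],[0,0,1]])
def w(g): return RG@np.array(g,float)+[P[0],P[1],3]
def ball(o,h=H): # ball centre (griddle coords), from tcp
    z=R.from_euler('xyz',o["tcp_rot"]).as_matrix()[:,2]; return RG.T@(np.array(o["tool_pos"])+z*h-[P[0],P[1],3])
def state():
    # average a few readings
    o=get_obs(); Rm=R.from_euler('xyz',o["tcp_rot"]).as_matrix(); zz=RG.T@-Rm[:,2]
    print("t",round(o["time"],2),"tcp",o["tool_pos"].round(1),"ball_g",ball(o).round(1),"lean deg fwd/lat",np.degrees(np.arctan2(-zz[0],zz[2])).round(1),np.degrees(np.arctan2(zz[1],zz[2])).round(1),"toolY g",np.degrees(np.arctan2(*(RG.T@Rm[:,1])[[1,0]])).round(1),"F",o["contact_force"].round(1),"q",o["joint_positions"].round(2)); return o
E
python3 - <<'E'
from plan import *
o=state()
Z=np.radians(32);ax=RG@np.array([-np.sin(Z),0,np.cos(Z)])
t=w((-70,115,45))+ax*H; print("start tcp",t.round(1),"d units",((t+[0,0,100]-o["tool_pos"])/30).round(2), "end",(w((75,-152,45))+ax*H).round(1))
E
```

```text
t 11.57 tcp [ 418.7 -141.5  336.4] ball_g [-112.5 -322.5  171.9] lean deg fwd/lat 0.2 0.1 toolY g 90.1 F [ 0.4 -0.3 -1.4] q [-0.5   0.11  1.48  0.    1.55 -2.14]
start tcp [347.5 292.  185. ] d units [-2.37 14.45 -1.71] end [509.7  35.  185. ]
```

Emit:
play_rows:
  rows:
    - [[0,1,0],[0,0,0]]
    - [[0,1,0],[0,0,0]]
    - [[0,1,0],[0,0,0]]
    - [[0,1,0],[0,0,0]]
    - [[0,1,0],[0,0,0]]
    - [[0,1,0],[0,0,0]]
    - [[-0.2,1,0],[0.033,-0.5,0]]
    - [[-0.2,1,0],[0.033,-0.5,0]]
    - [[-0.2,1,0],[0.033,-0.5,0]]
    - [[-0.2,1,0],[0.033,-0.5,0]]
    - [[-0.2,1,0],[0.033,-0.5,0]]
    - [[-0.2,1,0],[0.033,-0.5,0]]

```text
time: 13.08
tool_pos: [382.2, 218.4, 335.1]
tcp_rot: [-3.141, 0.423, -3.075]
contact_force: [-0.3, -0.1, -1.2]
grip_width: 20.1
finger_force: 29.8
```

Emit:
play_rows:
  rows:
    - [[-0.3,0.8,-0.4],[0.033,-0.5,0]]
    - [[-0.3,0.8,-0.4],[0.033,-0.5,0]]
    - [[-0.3,0.5,-0.4],[0,0,0]]
    - [[-0.2,0.2,-0.4],[0,0,0]]
    - [[0,0,-0.4],[0,0,0]]
    - [[0,0,0],[0,0,0]]
    - [[0,0,0],[0,0,0]]

```text
time: 13.95
tool_pos: [350.3, 287.0, 275.3]
tcp_rot: [-3.141, 0.56, -3.075]
contact_force: [0.9, 0.8, -0.6]
grip_width: 20.2
finger_force: 29.8
```

Run:
```python
from plan import *
o=state(); b=ball(o); print("to hover +25:", ((w((-70,115,70))-w(b))/30).round(3))
cm,f=shot("wrist","h1"); q=proj(cm,[w(b)])[0]; print("ball px",q, "c0 px",proj(cm,[w((-70,115,36))])[0])
cv2.imwrite("pics/h1b.png",cv2.resize(f[100:340,170:430,::-1],(650,600),interpolation=cv2.INTER_CUBIC))
```

```text
t 13.95 tcp [350.3 287.  275.3] ball_g [-67.3 109.8 135.5] lean deg fwd/lat 32.1 -0.0 toolY g 90.0 F [ 0.9  0.8 -0.6] q [ 0.78 -0.06  1.96 -0.48  0.85 -0.61]
to hover +25: [-0.101  0.166 -2.183]
ball px [173.45871208 257.92616797] c0 px [127.07474837 261.24848176]
```

View pics/h1b.png

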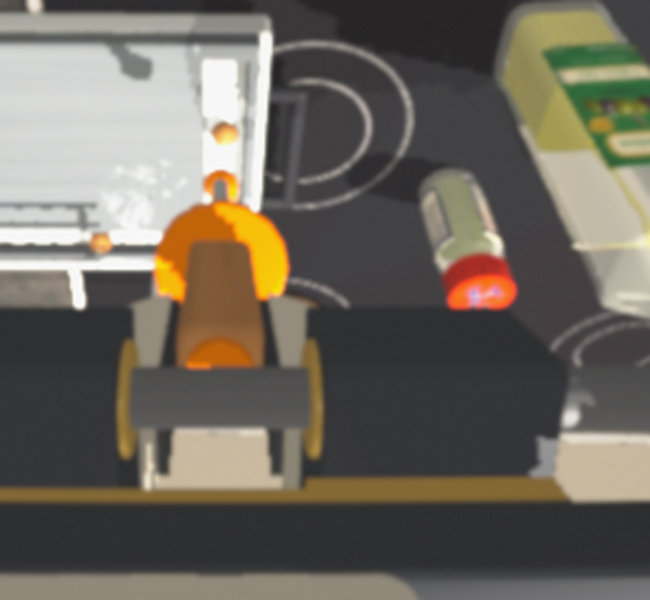

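Emit:
play_rows:
  rows:
    - [[-0.1,0.16,-0.6],[0,0,0]]
    - [[0,0,-0.6],[0,0,0]]
    - [[0,0,-0.5],[0,0,0]]
    - [[0,0,-0.4],[0,0,0]]
    - [[0,0,0],[0,0,0]]
    - [[0,0,0],[0,0,0]]

```text
time: 14.75
tool_pos: [347.1, 292.4, 212.4]
tcp_rot: [-3.141, 0.561, -3.074]
contact_force: [-0.4, 0.8, -0.7]
grip_width: 19.9
finger_force: 29.8
```

Run:
```python
from plan import *
o=state(); b=ball(o); print("to 49:", ((w((-70,115,49))-w(b))/30).round(3))
cm,f=shot("wrist","h2"); print("ball px",proj(cm,[w(b)])[0])
a=cv2.resize(f[60:210,200:340,::-1],(560,600),interpolation=cv2.INTER_CUBIC)
for off,z in((13,49),(-13,49)):
    q=proj(cm,[w((x,115+off,z)) for x in(-88,20)]); q=(q-[60,200]+.5)*4; cv2.polylines(a,[np.int32(q[:,::-1])],False,(0,0,255),1)
cv2.imwrite("pics/h2b.png",a)
```

```text
t 14.75 tcp [347.1 292.4 212.4] ball_g [-70.1 115.6  72.6] lean deg fwd/lat 32.1 -0.1 toolY g 90.1 F [-0.4  0.8 -0.7] q [ 0.79  0.03  2.07 -0.59  0.69 -0.45]
to 49: [ 0.004 -0.021 -0.788]
ball px [173.45881603 257.92629003]
```

View pics/h2b.png

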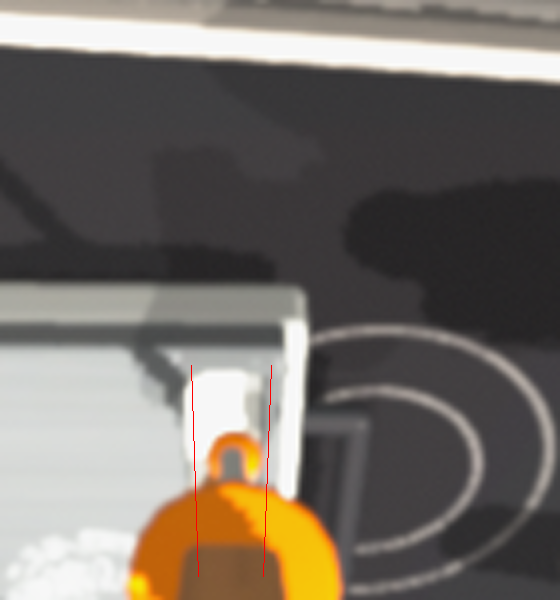

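Emit:
play_rows:
  rows:
    - [[0,-0.02,-0.3],[0,0,0]]
    - [[0,0,-0.3],[0,0,0]]
    - [[0,0,-0.15],[0,0,0]]
    - [[0,0,-0.05],[0,0,0]]
    - [[0,0,0],[0,0,0]]
    - [[0,0,0],[0,0,0]]

```text
time: 15.55
tool_pos: [346.8, 291.7, 187.9]
tcp_rot: [-3.141, 0.56, -3.074]
contact_force: [-0.2, -0.3, -0.5]
grip_width: 19.8
finger_force: 29.8
```

Emit:
play_rows:
  rows:
    - [[0,0,-0.05],[0,0,0]]
    - [[0,0,0],[0,0,0]]
    - [[0,0,0],[0,0,0]]

```text
time: 15.92
tool_pos: [346.7, 291.6, 186.3]
tcp_rot: [-3.141, 0.56, -3.074]
contact_force: [-0.6, 0.2, 0.2]
grip_width: 19.7
finger_force: 29.8
```

```bash
python3 -c "
from plan import *
state()"
```

```text
t 15.93 tcp [346.7 291.6 186.3] ball_g [-70.6 114.7  46.4] lean deg fwd/lat 32.1 -0.0 toolY g 90.1 F [-0.6  0.2  0.2] q [ 0.79  0.07  2.12 -0.65  0.62 -0.37]
```

Emit:
play_rows:
  rows:
    - [[0,0,-0.05],[0,0,0]]
    - [[0,0,0],[0,0,0]]
    - [[0,0,0],[0,0,0]]

```text
time: 16.3
tool_pos: [346.7, 291.6, 184.7]
tcp_rot: [-3.141, 0.56, -3.074]
contact_force: [0.1, 0.3, -1.4]
grip_width: 19.7
finger_force: 29.8
```

Emit:
play_rows:
  rows:
    - [[0,0,-0.04],[0,0,0]]
    - [[0,0,0],[0,0,0]]
    - [[0,0,0],[0,0,0]]

```text
time: 16.68
tool_pos: [347.0, 291.9, 184.4]
tcp_rot: [3.141, 0.561, -3.074]
contact_force: [-3.5, -0.6, 6.3]
grip_width: 20.1
finger_force: 29.8
```

Emit:
play_rows:
  rows:
    - [[0,0,0.06],[0,0,0]]
    - [[0.2,0.02,0],[0,0,0]]
    - [[0.28,0.02,0],[0,0,0]]
    - [[0.28,0.02,0],[0,0,0]]
    - [[0.28,0.02,0],[0,0,0]]
    - [[0.28,0.02,0],[0,0,0]]
    - [[0.28,0.02,0],[0,0,0]]
    - [[0.28,0.02,0],[0,0,0]]
    - [[0.28,0.02,0],[0,0,0]]
    - [[0.28,0.02,0],[0,0,0]]

```text
time: 17.92
tool_pos: [420.5, 297.0, 185.3]
tcp_rot: [-3.141, 0.56, -3.074]
contact_force: [0.4, 0.5, -0.8]
grip_width: 20.1
finger_force: 29.8
```

Run:
```python
from plan import *
o=state(); b=ball(o)
# plan remaining waypoints
def pt(s):
    if s<95: return (-70+s,115)
    s-=95
    if s<78.54: a=s/50; return (25+50*np.sin(a),65+50*np.cos(a))
    return (75,65-(s-78.54))
s0=b[0]+70
prev=w(b);rows=[]
for i in range(1,20):
    q=w((*pt(s0+8.5*i),45.8)); rows.append(((q-prev)/30).round(2).tolist()); prev=q
print(s0,rows)
```

```text
t 17.93 tcp [420.5 297.  185.3] ball_g [  3.3 115.3  45.5] lean deg fwd/lat 32.1 -0.0 toolY g 90.1 F [ 0.4  0.5 -0.8] q [ 0.66  0.16  2.01 -0.58  0.57 -0.55]
73.28999118382092 [[0.28, 0.01, 0.01], [0.28, 0.02, 0.0], [0.28, 0.01, 0.0], [0.28, -0.03, 0.0], [0.27, -0.07, 0.0], [0.26, -0.12, 0.0], [0.23, -0.16, 0.0], [0.2, -0.2, 0.0], [0.17, -0.23, 0.0], [0.12, -0.25, 0.0], [0.08, -0.27, 0.0], [0.03, -0.28, 0.0], [0.02, -0.28, 0.0], [0.02, -0.28, 0.0], [0.02, -0.28, 0.0], [0.02, -0.28, 0.0], [0.02, -0.28, 0.0], [0.02, -0.28, 0.0], [0.02, -0.28, 0.0]]
```

Emit:
play_rows:
  rows:
    - [[0.28,0.01,0],[0,0,0]]
    - [[0.28,0.02,0],[0,0,0]]
    - [[0.28,0.01,0],[0,0,0]]
    - [[0.28,-0.03,0],[0,0,0]]
    - [[0.27,-0.07,0],[0,0,0]]
    - [[0.26,-0.12,0],[0,0,0]]
    - [[0.23,-0.16,0],[0,0,0]]
    - [[0.2,-0.2,0],[0,0,0]]

```text
time: 18.92
tool_pos: [482.7, 280.4, 185.3]
tcp_rot: [-3.141, 0.56, -3.074]
contact_force: [-0.1, 0.6, -0.1]
grip_width: 20.3
finger_force: 29.8
```

```bash
cat > nxt.py <<'E'
from plan import *
o=state(); b=ball(o)
a=np.arctan2(b[0]-25,b[1]-65); print("radius",np.hypot(b[0]-25,b[1]-65).round(1) if b[1]>65 else b[0]-75)
def pt(s):
    if s<78.54: t=s/50; return (25+50*np.sin(t),65+50*np.cos(t))
    return (75,65-(s-78.54))
s0=50*a if b[1]>65 else 78.54+65-b[1]
prev=w(b);rows=[]
for i in range(1,13):
    q=w((*pt(s0+8.5*i),45.8)); rows.append(((q-prev)/30).round(2).tolist()); prev=q
print(rows)
shot("wrist","n"); print("nuts",[np.round(x["at"]).tolist() for x in spot_in("nut_1","wrist")])
E
python3 nxt.py
```

```text
t 18.93 tcp [482.7 280.4 185.3] ball_g [64.3 94.6 45.4] lean deg fwd/lat 32.1 -0.0 toolY g 90.1 F [-0.1  0.6 -0.1] q [ 0.53  0.21  1.94 -0.49  0.53 -0.74]
radius 49.2
[[0.19, -0.21, 0.01], [0.12, -0.25, 0.0], [0.08, -0.27, 0.0], [0.03, -0.28, 0.0], [0.02, -0.28, 0.0], [0.02, -0.28, 0.0], [0.02, -0.28, 0.0], [0.02, -0.28, 0.0], [0.02, -0.28, 0.0], [0.02, -0.28, 0.0], [0.02, -0.28, 0.0], [0.02, -0.28, 0.0]]
nuts [[181.0, 200.0]]
```

Emit:
play_rows:
  rows:
    - [[0.18,-0.21,0.01],[0,0,0]]
    - [[0.12,-0.25,0],[0,0,0]]
    - [[0.08,-0.27,0],[0,0,0]]
    - [[0.03,-0.28,0],[0,0,0]]
    - [[0.02,-0.28,0],[0,0,0]]
    - [[0.02,-0.28,0],[0,0,0]]

```text
time: 19.77
tool_pos: [495.9, 233.2, 185.8]
tcp_rot: [-3.141, 0.56, -3.074]
contact_force: [1.0, -0.1, -0.3]
grip_width: 20.0
finger_force: 29.8
```

```bash
python3 nxt.py
```

```text
t 19.77 tcp [495.9 233.2 185.8] ball_g [74.5 46.7 46. ] lean deg fwd/lat 32.1 -0.0 toolY g 90.1 F [ 1.  -0.1 -0.3] q [ 0.41  0.18  1.98 -0.4   0.48 -0.92]
radius -0.5331499666794741
[[0.04, -0.28, -0.01], [0.02, -0.28, 0.0], [0.02, -0.28, 0.0], [0.02, -0.28, 0.0], [0.02, -0.28, 0.0], [0.02, -0.28, 0.0], [0.02, -0.28, 0.0], [0.02, -0.28, 0.0], [0.02, -0.28, 0.0], [0.02, -0.28, 0.0], [0.02, -0.28, 0.0], [0.02, -0.28, 0.0]]
nuts [[172.0, 244.0], [176.0, 219.0]]
```

Emit:
play_rows:
  rows:
    - [[0.03,-0.28,-0.01],[0,0,0]]
    - [[0.02,-0.28,0],[0,0,0]]
    - [[0.02,-0.28,0],[0,0,0]]
    - [[0.02,-0.28,0],[0,0,0]]
    - [[0.02,-0.28,0],[0,0,0]]
    - [[0.02,-0.28,0],[0,0,0]]
    - [[0.02,-0.28,0],[0,0,0]]
    - [[0.02,-0.28,0],[0,0,0]]
    - [[0.02,-0.28,0],[0,0,0]]
    - [[0.02,-0.28,0],[0,0,0]]

```text
time: 21.12
tool_pos: [501.9, 149.0, 185.2]
tcp_rot: [-3.14, 0.559, -3.074]
contact_force: [1.2, 0.5, -1.2]
grip_width: 19.7
finger_force: 29.8
```

```bash
python3 nxt.py
```

```text
t 21.12 tcp [501.9 149.  185.2] ball_g [ 74.8 -37.8  45.3] lean deg fwd/lat 32.0 -0.0 toolY g 90.1 F [ 1.2  0.5 -1.2] q [ 0.18  0.12  2.06 -0.16  0.41 -1.33]
radius -0.22509681999103748
[[0.03, -0.28, 0.02], [0.02, -0.28, 0.0], [0.02, -0.28, 0.0], [0.02, -0.28, 0.0], [0.02, -0.28, 0.0], [0.02, -0.28, 0.0], [0.02, -0.28, 0.0], [0.02, -0.28, 0.0], [0.02, -0.28, 0.0], [0.02, -0.28, 0.0], [0.02, -0.28, 0.0], [0.02, -0.28, 0.0]]
nuts []
```

Emit:
play_rows:
  rows:
    - [[0.02,-0.28,0.01],[0,0,0]]
    - [[0.02,-0.28,0],[0,0,0]]
    - [[0.02,-0.28,0],[0,0,0]]
    - [[0.02,-0.28,0],[0,0,0]]
    - [[0.02,-0.28,0],[0,0,0]]
    - [[0.02,-0.28,0],[0,0,0]]
    - [[0.02,-0.28,0],[0,0,0]]
    - [[0.02,-0.28,0],[0,0,0]]

```text
time: 22.22
tool_pos: [506.6, 82.3, 185.4]
tcp_rot: [-3.141, 0.559, -3.074]
contact_force: [-0.1, 0.9, -1.0]
grip_width: 20.2
finger_force: 29.8
```

```bash
python3 nxt.py
```

```text
t 22.23 tcp [506.6  82.3 185.4] ball_g [  75.1 -104.6   45.5] lean deg fwd/lat 32.0 -0.0 toolY g 90.1 F [-0.1  0.9 -1. ] q [-0.02  0.09  2.1   0.11  0.4  -1.75]
radius 0.08644769321662693
[[0.02, -0.28, 0.01], [0.02, -0.28, 0.0], [0.02, -0.28, 0.0], [0.02, -0.28, 0.0], [0.02, -0.28, 0.0], [0.02, -0.28, 0.0], [0.02, -0.28, 0.0], [0.02, -0.28, 0.0], [0.02, -0.28, 0.0], [0.02, -0.28, 0.0], [0.02, -0.28, 0.0], [0.02, -0.28, 0.0]]
nuts [[69.0, 14.0], [172.0, 220.0], [170.0, 245.0]]
```

Emit:
play_rows:
  rows:
    - [[0.02,-0.27,0],[0,0,0]]
    - [[0.02,-0.27,0],[0,0,0]]
    - [[0.02,-0.27,0],[0,0,0]]
    - [[0.02,-0.27,0],[0,0,0]]
    - [[0.02,-0.27,0],[0,0,0]]
    - [[0.02,-0.27,0],[0,0,0]]
    - [[0,0,0],[0,0,0]]
    - [[0,0,0],[0,0,0]]
    - [[0,0,0],[0,0,0]]

```text
time: 23.45
tool_pos: [510.4, 34.3, 185.6]
tcp_rot: [-3.141, 0.56, -3.073]
contact_force: [0.6, 0.1, -0.1]
grip_width: 20.1
finger_force: 29.8
```

```bash
python3 nxt.py
python3 - <<'E'
from plan import *
fs=[]
cm=pickle.load(open("n.pkl","rb")); a=cv2.imread("pics/n.png")[80:250,150:320]
tm,f=shot("top","n_top"); b=f[150:200,240:310,::-1]
q=proj(tm,[w((75,-200,13))])[0];print("tray top px",q)
for c in("top",): print([(np.round(x["at"]).tolist(),round(x["p"],2)) for x in spot_in("nut_1",c)])
cv2.imwrite("pics/n_b.png",np.hstack([cv2.resize(a,(400,400),interpolation=cv2.INTER_CUBIC),cv2.copyMakeBorder(cv2.resize(b,(400,286),interpolation=cv2.INTER_CUBIC),0,114,0,0,0)]))
E
```

```text
t 23.45 tcp [510.4  34.3 185.6] ball_g [  75.8 -152.7   45.7] lean deg fwd/lat 32.1 -0.0 toolY g 90.1 F [ 0.6  0.1 -0.1] q [-0.16  0.08  2.1   0.3   0.43 -2.04]
radius 0.8127495120161967
[[-0.01, -0.28, 0.0], [0.02, -0.28, 0.0], [0.02, -0.28, 0.0], [0.02, -0.28, 0.0], [0.02, -0.28, 0.0], [0.02, -0.28, 0.0], [0.02, -0.28, 0.0], [0.02, -0.28, 0.0], [0.02, -0.28, 0.0], [0.02, -0.28, 0.0], [0.02, -0.28, 0.0], [0.02, -0.28, 0.0]]
nuts [[155.0, 236.0], [150.0, 224.0], [174.0, 235.0]]
tray top px [171.24639164 279.5382206 ]
[([228.0, 406.0], 0.37)]
```

View pics/n_b.png

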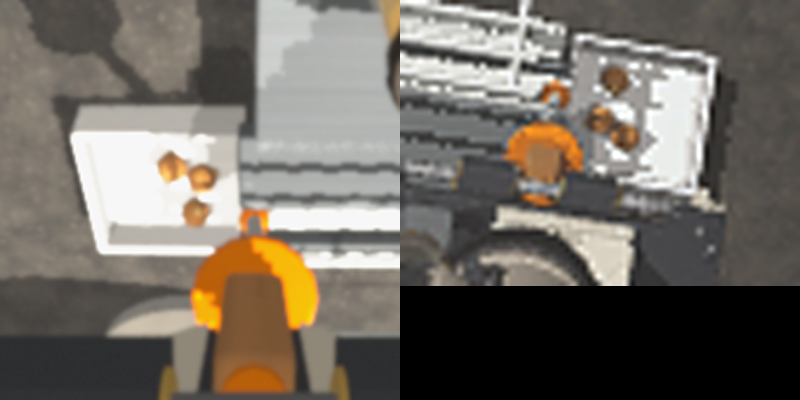

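Emit:
play_rows:
  rows:
    - [[-0.49,-0.03,0.78],[0,0,0]]
    - [[-0.49,-0.03,0.78],[0,0,0]]
    - [[-0.49,-0.03,0.78],[0,0,0]]
    - [[-0.49,-0.03,0.78],[0,0,0]]
    - [[-0.2,-0.6,0.6],[-0.033,0.5,0]]
    - [[-0.2,-0.8,0.6],[-0.033,0.5,0]]
    - [[-0.2,-0.9,0],[-0.033,0.5,0]]
    - [[-0.2,-0.9,0],[-0.033,0.5,0]]
    - [[-0.2,-0.9,0],[-0.033,0.5,0]]
    - [[-0.2,-0.9,0],[-0.033,0.5,0]]
    - [[-0.2,-0.9,0],[-0.033,0.5,0]]
    - [[-0.2,-0.9,0],[-0.033,0.5,0]]

```text
time: 25.15
tool_pos: [403.6, -174.7, 315.3]
tcp_rot: [-3.141, -0.002, -3.074]
contact_force: [0.6, 0.5, -0.8]
grip_width: 19.6
finger_force: 30.0
```

Emit:
play_rows:
  rows:
    - [[-0.2,-0.9,0],[0,0,0.7]]
    - [[-0.1,-0.9,0],[0,0,0.71]]
    - [[0,-0.4,0],[0,0,0]]
    - [[0,0,0],[0,0,0]]
    - [[0,0,0],[0,0,0]]

```text
time: 25.78
tool_pos: [394.8, -238.9, 315.3]
tcp_rot: [3.141, 0.0, -2.878]
contact_force: [-0.1, -0.0, -1.2]
grip_width: 19.8
finger_force: 30.0
```

```bash
cat > ret.py <<'E'
from plan import *
o=state(); T0=np.array([455,-226,194.7]); d=np.array([np.cos(.337),np.sin(.337),0])
R0=R.from_euler('xyz',[np.pi,0,-2.878]); print("rot units",np.degrees((R0*R.from_euler('xyz',o["tcp_rot"]).inv()).as_rotvec()).round(2)/8)
for n,t in(("out",T0-60*d+[0,0,9]),("in",T0+[0,0,9]),("rest",T0)): print(n,((t-o["tool_pos"])/30).round(3))
E
python3 ret.py
```

```text
t 25.77 tcp [ 394.8 -238.9  315.3] ball_g [-143.1 -417.8  150.8] lean deg fwd/lat 0.0 -0.0 toolY g 101.4 F [-0.1 -0.  -1.2] q [-0.71  0.16  1.48  0.    1.51 -2.55]
rot units [-0.00375  0.00125 -0.0025 ]
out [ 0.118 -0.23  -3.72 ]
in [ 2.005  0.431 -3.72 ]
rest [ 2.005  0.431 -4.02 ]
```

Emit:
play_rows:
  rows:
    - [[0.12,-0.23,-0.8],[0,0,0]]
    - [[0,0,-0.9],[0,0,0]]
    - [[0,0,-0.9],[0,0,0]]
    - [[0,0,-0.7],[0,0,0]]
    - [[0,0,-0.42],[0,0,0]]
    - [[0,0,0],[0,0,0]]
    - [[0,0,0],[0,0,0]]

```text
time: 26.65
tool_pos: [398.8, -246.8, 204.5]
tcp_rot: [-3.14, 0.001, -2.877]
contact_force: [0.1, 0.5, -2.3]
grip_width: 19.9
finger_force: 30.0
```

```bash
python3 ret.py
python3 - <<'E'
from h import *
shot("wrist","r1")
for f in("h1","n","r1"):
    h=cv2.cvtColor(cv2.imread(f"pics/{f}.png"),cv2.COLOR_BGR2HSV); m=((h[...,0]<20)&(h[...,1]>170)&(h[...,2]>110)).astype(np.uint8)
    a=m[163:178,246:272]; ys,xs=np.nonzero(a); b=m[178:225,228:292]; y2,x2=np.nonzero(b)
    print(f,len(ys),(ys.mean()+163).round(1),(xs.mean()+246).round(1),xs.min()+246,xs.max()+246,ys.min()+163,"collar cols",x2.min()+228,x2.max()+228,"top",y2.min()+178)
E
```

```text
t 26.65 tcp [ 398.8 -246.8  204.5] ball_g [-139.4 -426.1   40. ] lean deg fwd/lat 0.1 0.1 toolY g 101.4 F [ 0.1  0.5 -2.3] q [-0.72  0.24  1.68  0.    1.22 -2.55]
rot units [ 0.00625  0.00875 -0.0075 ]
out [-0.016  0.031 -0.027]
in [ 1.872  0.693 -0.027]
rest [ 1.872  0.693 -0.327]
h1 37 171.3 256.9 252 263 169 collar cols 232 285 top 180
n 31 171.9 257.2 253 263 170 collar cols 231 284 top 180
r1 81 172.4 258.6 252 265 168 collar cols 231 284 top 178
```

Emit:
play_rows:
  rows:
    - [[0.37,0.14,0],[0,0,0]]
    - [[0.4,0.15,0],[0,0,0]]
    - [[0.4,0.15,0],[0,0,0]]
    - [[0.4,0.15,0],[0,0,0]]
    - [[0.3,0.1,0],[0,0,0]]
    - [[0,0,0],[0,0,0]]
    - [[0,0,0],[0,0,0]]

```text
time: 27.58
tool_pos: [454.2, -225.9, 203.5]
tcp_rot: [3.141, -0.0, -2.877]
contact_force: [0.8, -0.5, -0.5]
grip_width: 19.5
finger_force: 30.0
```

Emit:
play_rows:
  rows:
    - [[0,0,-0.1],[0,0,0]]
    - [[0,0,-0.1],[0,0,0]]
    - [[0,0,-0.06],[0,0,0]]
    - [[0,0,0],[0,0,0]]
    - [[0,0,0],[0,0,0]]

```text
time: 28.2
tool_pos: [454.5, -225.9, 195.9]
tcp_rot: [3.142, 0.0, -2.877]
contact_force: [0.7, 0.2, -0.7]
grip_width: 19.8
finger_force: 30.0
```

```bash
python3 ret.py
```

```text
t 28.2 tcp [ 454.5 -225.9  195.9] ball_g [ -82.8 -408.8   31.4] lean deg fwd/lat 0.0 -0.0 toolY g 101.4 F [ 0.7  0.2 -0.7] q [-0.61  0.32  1.59  0.    1.23 -2.45]
rot units [-0.     0.    -0.005]
out [-1.869 -0.663  0.26 ]
in [ 0.018 -0.002  0.26 ]
rest [ 0.018 -0.002 -0.04 ]
```

Lower in small steps until contact, then release.

Emit:
play_rows:
  rows:
    - [[0,0,-0.04],[0,0,0]]
    - [[0,0,0],[0,0,0]]
    - [[0,0,0],[0,0,0]]

```text
time: 28.58
tool_pos: [454.4, -225.9, 194.7]
tcp_rot: [3.142, 0.0, -2.877]
contact_force: [-0.0, 0.1, -1.7]
grip_width: 19.9
finger_force: 30.0
```

Emit:
play_rows:
  rows:
    - [[0,0,-0.03],[0,0,0]]
    - [[0,0,0],[0,0,0]]
    - [[0,0,0],[0,0,0]]

```text
time: 28.95
tool_pos: [454.5, -225.9, 193.8]
tcp_rot: [-3.142, 0.0, -2.877]
contact_force: [-1.2, 0.5, -0.7]
grip_width: 19.7
finger_force: 30.0
```

Emit:
play_rows:
  rows:
    - [[0,0,-0.03],[0,0,0]]
    - [[0,0,0],[0,0,0]]
    - [[0,0,0],[0,0,0]]

```text
time: 29.32
tool_pos: [454.7, -225.9, 193.7]
tcp_rot: [-3.141, 0.001, -2.877]
contact_force: [-0.2, 0.7, 5.6]
grip_width: 19.7
finger_force: 30.0
```

Emit:
play_rows:
  hand: 1
  rows:
    - [[0,0,0],[0,0,0]]
    - [[0,0,0],[0,0,0]]
    - [[0,0,0],[0,0,0]]
    - [[0,0,0],[0,0,0]]
    - [[0,0,0],[0,0,0]]
    - [[0,0,0],[0,0,0]]
    - [[0,0,0],[0,0,0]]
    - [[0,0,0],[0,0,0]]

```text
time: 30.32
tool_pos: [454.4, -225.9, 192.8]
tcp_rot: [3.141, 0.0, -2.877]
contact_force: [-0.2, 0.1, 0.2]
grip_width: 90.8
finger_force: 0.0
```

Emit:
play_rows:
  rows:
    - [[0,0,0.5],[0,0,0]]
    - [[0,0,0.8],[0,0,0]]
    - [[0,0,0.9],[0,0,0]]
    - [[0,0,0.9],[0,0,0]]
    - [[0,0,0],[0,0,0]]
    - [[0,0,0],[0,0,0]]

```text
time: 31.08
tool_pos: [454.1, -225.7, 284.9]
tcp_rot: [3.14, -0.001, -2.877]
contact_force: [-0.3, -0.4, -0.3]
grip_width: 91.8
finger_force: 0.0
```

Run:
```python
from h import *
o=get_obs();print(o["tool_pos"],o["grip_width"])
cm,f=shot("wrist","e1")
# compare with g1 at same expected place
g=pickle.load(open("g1.pkl","rb"))
def cols(n,c):
    h=cv2.cvtColor(cv2.imread(f"pics/{n}.png"),cv2.COLOR_BGR2HSV); m=((h[...,0]<20)&(h[...,1]>170)&(h[...,2]>110)).astype(np.uint8)[140:240,200:320]
    ys,xs=np.nonzero(m); p=proj(c,[(454.8,-226,234),(454.8,-226,161),(454.8,-226,33)]).round(1).tolist(); return (ys.mean()+140).round(1),(xs.mean()+200).round(1),len(ys),p
print(cols("g1",g));print(cols("e1",cm))
for n in("side",):
    c2,_=shot(n,"e_side");
    for q in("collar","scraper"): print(q,[(np.round(x["at"]).tolist(),round(x["p"],2)) for x in pinpoint(q,n)])
```

```text
[ 454.08408959 -225.66463196  284.87718042] 91.7995165686387
(np.float64(182.4), np.float64(256.2), 705, [[198.6, 259.3], [179.9, 259.0], [161.6, 258.7]])
(np.float64(183.8), np.float64(254.6), 712, [[200.2, 257.5], [181.1, 257.5], [162.5, 257.4]])
collar [([188.0, 370.0], 0.58), ([184.0, 339.0], 0.55), ([207.0, 380.0], 0.26)]
scraper [([217.0, 368.0], 0.57), ([223.0, 340.0], 0.56)]
```

```bash
python3 -c "
from plant import bot
print(bot.close_job())"
```

```text
the job is handed in; nothing more can be done
None
```

I swept all three nuts into the drip tray with the scraper (seen there in two camera views), hung it upright in its fork again by the collar, and handed the job in at about 31 s; contact forces read at most about 6 N, and I saw no sign of contact with anything else.

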